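Clamp a stone sample and give it a full spray stroke

ROBOT

A 6-joint arm with a two-finger parallel gripper is mounted at the origin on a cart in front of the work surface, level with it; the furniture and walls round the work are solid. World frame = base frame: x ahead of the robot, y to its left, z up, the work surface at z = 0. Lengths are in mm, angles in rad, forces in N, time in s.
With the tool pointing down it reaches from about 350 to 975 mm from the base axis. Payload 7.1 kg.
Tool frame: the origin (TCP) lies at the very end of the fingers, on their centre line; the grasp point (between the pads) lies 19 mm behind it (ctrl.pinch_z is the distance from the TCP to the grasp point, in mm); z points along the fingers, y is the direction in which the jaws open and shut (so a half turn about z gives the same grasp; the last joint's range is limited). The gripper opens to 88 mm and grips with 3 to 60 N. Pads are 20 mm wide; open, the fingers measure 115 mm over their backs; the gripper's body (75 mm by 178 mm) begins 61 mm behind the grasp point.
Start: joints at [-1.313, 0.423, 1.63, -0, 1.089, -0.019], TCP at [170.818, -601.187, 222.675] pointing down, gripper open.
Joint ranges: [-3, 3], [-0.9, 2.11], [0.09, 2.58], [-1.31, 4.45], [0.11, 2.69], [-2.54, 2.54]. Speed limits (rad/s): [2.39, 2.39, 3.01, 3.14, 3.14, 3.14].

INTERFACE

Orientations are given as a rotation vector (axis times angle).
In Python, from workcell import ctrl gives the robot as it stands.
- The arm moves only by the shell command python3 -m inch 'ROWS' [OPENING]. ROWS is JSON, a list of rows, each an object with "xyz": the shift along the tool's x, y, z in cm, a list of three; "spin": the turn about the tool's z in degrees. A call has 1 to 20 rows; each row is the pose to reach, as a shift and turn from the pose measured when the call began, along the tool's axes at that moment; what a row does not reach only later rows make up. A row lasts 1/10 s, in which the tool goes at most 50 mm and 8.59 degrees, less where a joint would pass 70% of its speed; a pose out of reach is approached as far as the arm can. A call with a gripper value outside its range is refused whole. OPENING is the closure, from 0 (fully open) to 1 (shut), set as the call begins (- or left out, the last holds). The fingers move at their own pace and stop on an object; the grip force is fixed at half the most. Time passes only in rows, so rows that repeat a pose let the fingers close. It gives the time, the measured TCP pose, the force and the opening at its end, in the units of the state.
- ctrl.get_obs(): the state, without advancing time (a new reading comes with each control period).
- ctrl.get_image(name): name is "scene" or "top"; returns the picture (480x640x3 uint8, red, green, blue); there is no depth.
- ctrl.camera_info(name): a dict with "camera_matrix" (3x3 intrinsics, pixels), "R" (3x3) and "t" (3): a world point X has camera coordinates R X + t. Camera axes: x right, y down, z forward; pixel columns grow to the right and rows downward; lengths in mm; the calibration is good to about 2 mm. A picture is of the moment at which its call begins. camera_info takes no time and is no camera call.
- ctrl.close_job(): hands the job in, once; it reports no verdict.
The state is a dict: "t": time; "qpos": joint angles; "qvel": joint speeds; "joint_torque": joint torques, N m; "ee_pos": TCP position; "orientation": TCP orientation; "ft_force": force on the tool from outside, world axes, zero at the start; "moment": the same for the moment, N m; "width": finger opening in mm.
Only numpy, scipy, OpenCV 4.12 (cv2) and the standard library are available. Lean on these libraries where they do the work, as an engineer would, in place of code of your own. Each camera call takes 0.05 s, during which the arm holds its last target. There are 200 camera calls.

TASK

Set the dark stone block down flat between the steel pins of the nest, lengthways along it, then swing the toggle clamp's red handle over as far as it goes so that the rubber foot locks down on the block. Only when the block is held, press the orange cap of the leaning spray bottle right down, in line with the bottle, and let it spring back up. Leave the block clamped, and do not drop the block or shift the dish, the blue-capped bottle or the brush.

Things in the scene. Friction and masses are not known exactly. Their poses are not given: they have to be found in the camera images.
- station: Fixed coating station: grey board 370 x 300 x 15 mm with nest, clamp, bottle holder and light bar; place varies, turned up to 0.25 rad. Origin: centre of the board's underside; z up, x towards the bottle (about to the robot's right), y towards the clamp (about away from the robot). Nest and bottle lie on y = -40 mm, the clamp swings in the plane x = -105 mm, its arm's pivot at y = 62, z = 92 mm.
- light_bar (a point): Middle of the underside of the aluminium light bar, 257 mm above the bench; axes as the station. The bar (34 mm deep in x, 22 mm thick, 200 mm long in y, on a post at each end) crosses above the bottle's cap: no room for a gripper straight above the cap, which is reached from the nest's side with a tilted tool.
- nest_center (a point): Centre of the nest's rubber pad, on its upper face, 25 mm above the bench; axes as the station. Eight steel pins, 8 mm thick, rise 17 mm above the pad: at x = +-38.5, y = +-34 mm and at x = +-17, y = +-60.5 mm. They leave about 5 mm round the block; the long sides are open for fingers at y = 0.
- stone_block: Loose dark brown stone block, 59 (x) x 103 (y) x 34 (z) mm, rough faces, about 0.4 kg. Origin at the centre of its underside, y its long axis. It starts on the bench. In the nest its y lies along the station's y (either way round).
- clamp_handle (a joint): Travel of the clamp's handle on its link: 0 fully open, 2.26 rad fully closed on its stop; it passes dead centre at 2.18 and then stays locked by itself.
- handle_tip (a point): Middle of the free end of the red handle grip (20 mm wide in x, 17 thick, 72 long); z points out along the grip. In the station's frame, open: y = 180, z = 138 mm, leaning 58 degrees away from the nest; closed: y = 24, z = 213 mm, leaning 25 degrees over the nest. Points of the grip move on arcs about the arm's pivot, so the grip can be pinched from above near this end and led over.
- foot_tip (a point): Underside of the clamp's sprung rubber foot (19 mm diameter) on the clamp arm. Open, the arm stands upright beside the nest; closed, the foot presses on the block's top about 25 mm from its middle.
- nozzle_top (a point): Centre of the upper face of the orange pump cap (27 mm diameter); z points out of the cap along the bottle, which leans 38 degrees from vertical towards the nest (its z is (-0.616, 0, 0.788) in the station's frame). About 173 mm above the bench.
- nozzle (a joint): Stroke of the orange pump cap along the bottle: 0 up, 0.008 m right down; a spring of 3 to 6.5 N brings it back.
- petri_dish: Bystander: loose clear dish, 90 mm diameter, 16 mm high, near the block's start. Origin at the centre of its underside.
- blue_cap_bottle: Bystander: loose white bottle with a blue cap, 58 mm diameter, 130 mm high. Origin at the centre of its underside.
- dust_brush: Bystander: loose wide wooden brush, 60 x 205 x 16 mm, lying flat. Origin at the centre of its underside, y its length.
Not all that is in view belongs to the job. What is shaped like the stone_block but white is not meant.

How it is judged (in metres and radians):
On the way, in this order (a step that is already met when the one before it is completed fails the run):
1. the stone block lies flat between the nest's pins (horizontal distance between stone_block and nest_center below 0.011 m and z of stone_block in the frame of nest_center below 0.004 m and angle between stone_block's own z axis and vertical below 0.06 rad and angle between the y axis of stone_block and the y axis of station, either way round below 0.2 rad), for 0.2 s.
2. the clamp is locked past dead centre with its foot pressing on the block in the nest (all of step 1 and value of joint clamp_handle above 2.2 rad and contact force between clamp_foot and stone_block above 2 N), for 0.2 s.
3. with the block clamped, the orange cap is pressed right down (at least 7.2 of its 8 mm) (all of step 2 and value of joint nozzle above 0.0072 m), for 0.05 s.
At the end, for the whole second after the job is handed in: The block lies at rest and flat in the nest (centre within 11 mm of the nest's, underside within 4 mm of the pad, long axis within 0.2 rad of the nest's), the clamp is locked on it (handle travel over 2.2 rad, foot pressing with more than 2 N), and the orange cap is up again (within 1 mm) (all of step 2 and value of joint nozzle below 0.001 m and linear speed of stone_block below 0.01 m/s); the robot touches nothing.
It fails at once if the cap is pressed before the block is clamped (value of joint nozzle above 0.003 m and (value of joint clamp_handle below 2.15 rad or not (horizontal distance between stone_block and nest_center below 0.011 m and z of stone_block in the frame of nest_center below 0.004 m and angle between stone_block's own z axis and vertical below 0.06 rad and angle between the y axis of stone_block and the y axis of station, either way round below 0.2 rad))).
It fails at once if the block is dropped (falls faster than 0.6 m/s with the fingers off it, a drop of about 2 cm) (linear speed of stone_block above 0.6 m/s and contact force between the fingers and stone_block below 0.2 N).
It fails at once if the dish is shifted by more than 30 mm (distance of petri_dish from where it was at the start of the episode above 0.03 m).
It fails at once if the blue-capped bottle is shifted or tipped by more than 30 mm (distance of blue_cap_bottle from where it was at the start of the episode above 0.03 m or angle between blue_cap_bottle's own z axis and vertical above 0.5 rad).
It fails at once if the brush is shifted by more than 30 mm (distance of dust_brush from where it was at the start of the episode above 0.03 m).
It also fails if it takes over 72 s, if anything falls off the work surface, if the arm or the gripper's body presses on something with over 40 N, if the wrist force passes 120 N, or if a joint passes its speed limit or range.

## Working session

There is one attempt and no reset: what is moved stays moved. The work goes in short steps, Python scripts to look and compute and a shell command to move; the robot and the scene stay as the last step left them, time stands still between calls to the robot, and variables do not carry over. Pictures are saved under pics/ and viewed, about 8 in all and at most 12, crops included, and the job is handed in when it is done.

```bash
ls; mkdir -p pics; python3 - <<'E'
from workcell import ctrl
import cv2, numpy as np
for n in("scene","top"):
    im=ctrl.get_image(n); cv2.imwrite(f"pics/{n}0.png",im[:,:,::-1])
    c=ctrl.camera_info(n); print(n,np.round(c["camera_matrix"],1).tolist(),np.round(c["R"],4).tolist(),np.round(c["t"],1).tolist(), (-np.array(c["R"]).T@np.array(c["t"])).round())
o=ctrl.get_obs();print({k:np.round(v,3).tolist() for k,v in o.items()}, ctrl.pinch_z)
E
```

```text
pics
scene [[454.7, 0.0, 314.7], [0.0, 454.7, 240.2], [0.0, 0.0, 1.0]] [[-0.8418, -0.5397, -0.0094], [-0.417, 0.6612, -0.6237], [0.3428, -0.5211, -0.7816]] [557.8, 200.7, 1835.7] [ -76. 1125. 1565.]
top [[554.3, 0.0, 320.6], [0.0, 554.3, 238.0], [0.0, 0.0, 1.0]] [[0.0047, -0.9999, -0.0154], [-0.9991, -0.0041, -0.0432], [0.0432, 0.0156, -0.9989]] [177.2, 558.9, 1820.8] [ 479.  151. 1846.]
{'t': 0.1, 'qpos': [-1.313, 0.424, 1.631, -0.0, 1.089, -0.019], 'qvel': [0.001, -0.002, -0.001, -0.001, 0.0, 0.0], 'joint_torque': [-0.001, -54.562, -27.432, 0.065, 0.019, -0.0], 'ee_pos': [170.709, -600.709, 221.976], 'orientation': [-3.11, -0.433, 0.0], 'ft_force': [0.26, -0.212, 0.314], 'moment': [-0.053, -0.019, -0.031], 'width': 87.632} 18.700000000000003
```

View pics/scene0.png

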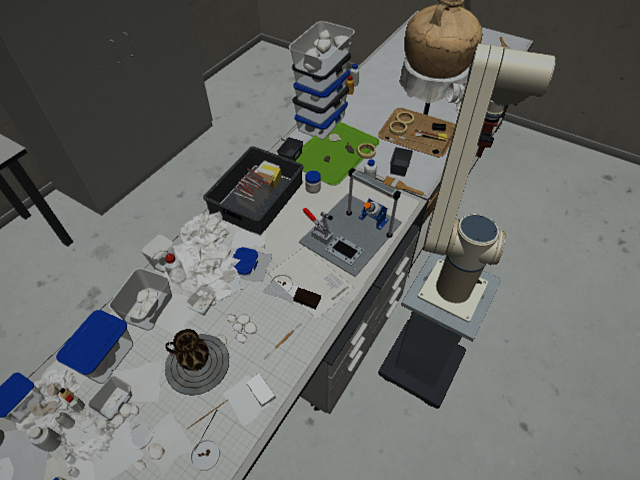

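View pics/top0.png

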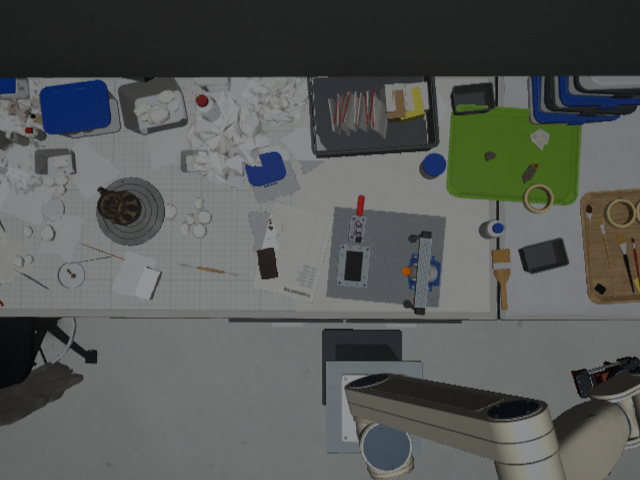

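The scene picture shows the station at about (350,230) and the dark block at (307,298). In the top picture the block is at (267,263), the nest at (354,266), the red handle at (361,205) and the orange cap at (406,271). The block candidates in the top picture are the brown one (267,263), a white slab (137,280), and a big dark tray (543,254). The brown one fits on colour and size. I'll confirm it in a crop.

```bash
cat > h.py <<'E'
import cv2, numpy as np
from workcell import ctrl
from scipy.spatial.transform import Rotation as Rn
def ray(n,uv):
    c=ctrl.camera_info(n);K,R,t=[np.array(c[k],float) for k in("camera_matrix","R","t")]
    return -R.T@t, R.T@np.linalg.solve(K,[uv[0],uv[1],1.])
def plane(n,uv,z):
    o,d=ray(n,uv); return o+d*(z-o[2])/d[2]
def proj(n,X):
    c=ctrl.camera_info(n);p=np.array(c["camera_matrix"])@(np.array(c["R"])@np.array(X,float)+np.array(c["t"]));return p[:2]/p[2]
def tri(u1,u2):
    (a,d),(b,e)=ray("scene",u1),ray("top",u2)
    s=np.linalg.lstsq(np.c_[d,-e],b-a,rcond=None)[0];p,q=a+d*s[0],b+e*s[1]
    return (p+q)/2,np.linalg.norm(p-q)
def blob(mask,roi,all=False):
    x0,y0,x1,y1=roi;m=np.zeros_like(mask);m[y0:y1,x0:x1]=mask[y0:y1,x0:x1]
    cs,_=cv2.findContours(m,cv2.RETR_EXTERNAL,cv2.CHAIN_APPROX_NONE)
    return max(cs,key=cv2.contourArea) if cs else None
def tool():
    o=ctrl.get_obs();return np.array(o["ee_pos"]),Rn.from_rotvec(o["orientation"]).as_matrix(),o
E
python3 - <<'E'
from h import *
im=ctrl.get_image("top")[:,:,::-1].copy();s=ctrl.get_image("scene")[:,:,::-1].copy()
cv2.imwrite("pics/a_top.png",im);cv2.imwrite("pics/a_scene.png",s)
a=cv2.resize(im[185:320,240:460],(800,491),interpolation=cv2.INTER_CUBIC);cv2.imwrite("pics/topcrop.png",a)
b=cv2.resize(s[160:320,260:460],(750,600),interpolation=cv2.INTER_CUBIC);cv2.imwrite("pics/scenecrop.png",b)
for n,i,rois in(("top",im,dict(block=(245,235,295,290),pad=(335,240,375,290))),("scene",s,dict(block=(285,280,330,315),pad=(325,230,365,265)))):
    g=i.max(2);print(n)
    for k,r in rois.items():
        c=blob(((g<60)*255).astype(np.uint8),r)
        if c is not None: print(k,cv2.contourArea(c),cv2.minAreaRect(c))
    hsv=cv2.cvtColor(i,cv2.COLOR_BGR2HSV);H,S,V=cv2.split(hsv)
    for k,m in dict(red=((H<5)|(H>174))&(S>150)&(V>90),orange=(H>6)&(H<20)&(S>170)&(V>120)).items():
        r=(330,185,460,300) if n=="top" else (290,180,410,250)
        c=blob((m*255).astype(np.uint8),r)
        if c is not None: print(k,cv2.contourArea(c),cv2.minAreaRect(c))
E
```

```text
top
block 448.0 ((267.24853515625, 263.1156005859375), (29.651153564453125, 16.878347396850586), 81.25383758544922)
pad 425.0 ((353.11822509765625, 265.6407165527344), (16.199737548828125, 28.977603912353516), 4.969740867614746)
red 85.5 ((360.1158447265625, 205.45729064941406), (5.411145210266113, 19.43595314025879), 6.340191841125488)
orange 43.5 ((405.7500305175781, 270.75), (7.77817440032959, 7.071067810058594), 45.0)
scene
block 317.0 ((306.4562072753906, 297.6203918457031), (25.71616554260254, 14.524079322814941), 19.983104705810547)
pad 195.5 ((344.3823547363281, 249.02940368652344), (21.951820373535156, 10.289915084838867), 30.963756561279297)
red 45.0 ((309.0, 214.00001525878906), (15.55634880065918, 4.242640495300293), 45.0)
orange 20.5 ((366.7500305175781, 204.75003051757812), (4.949747085571289, 5.656853675842285), 45.0)
```

View pics/topcrop.png

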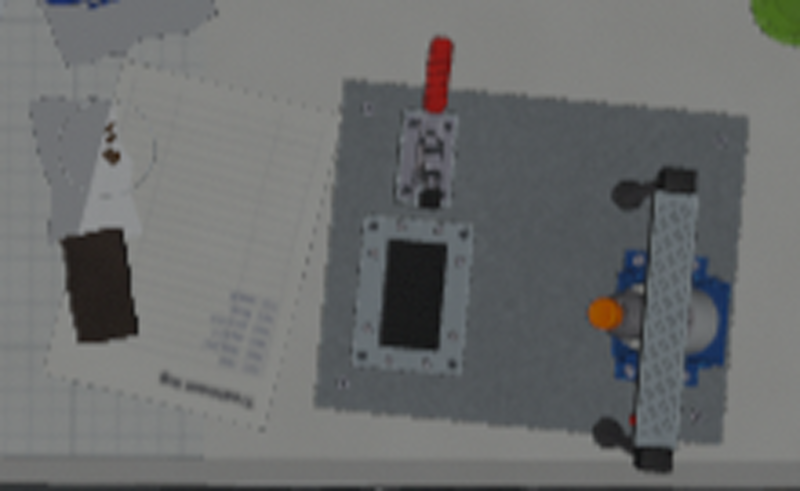

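View pics/scenecrop.png

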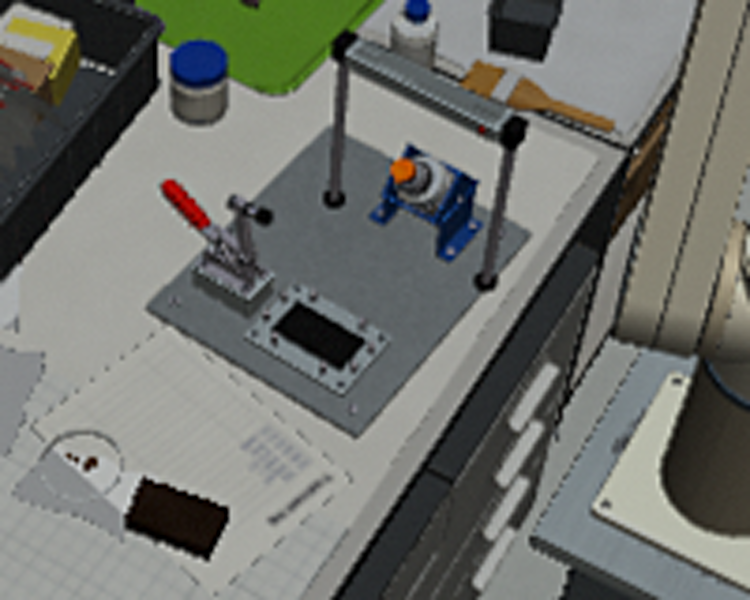

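The crops confirm the brown block: top crop (100,285), with the dish circle at (113,155). The cap is at (605,313) and the bar at (665,310). Next I'll work out the positions.

```bash
python3 - <<'E'
from h import *
import cv2
T=lambda x,y:(240+x/3.636-.4,185+y/3.637-.4); S=lambda x,y:(260+x/3.75-.4,160+y/3.75-.4)
cor=np.array([plane("top",T(*p),15)[:2] for p in((345,80),(748,118),(720,443),(315,407))])
ex=(cor[1]-cor[0]+cor[2]-cor[3]);ey=(cor[0]-cor[3]+cor[1]-cor[2]);print("corners",cor.round().tolist(),np.linalg.norm(ex)/2,np.linalg.norm(ey)/2)
ax=np.arctan2(ex[1],ex[0]);ay=np.arctan2(-ey[0],ey[1]);print("yaw",ax,ay);yaw=(ax*300+ay*300)/600
C=cor.mean(0);print("C",C)
R=np.array([[np.cos(yaw),-np.sin(yaw)],[np.sin(yaw),np.cos(yaw)]])
st=lambda p:np.r_[R.T@(np.array(p)[:2]-C),p[2]].round(1)
pad=plane("top",(353.1,265.6),25);print("pad",pad.round(1),st(pad))
pad2=plane("scene",(344.4,249.0),25);print("pad scene",pad2.round(1),st(pad2))
cap,e=tri((366.75,204.75),(405.75,270.75));print("cap",cap.round(1),e,st(cap))
cap1=plane("top",(405.75,270.75),168);print(st(cap1))
# bar top ends corners: top view at z 279
for p in((653,190),(697,193),(637,443),(675,447)): print("bar",st(plane("top",T(*p),279)))
h,e=tri(S(170,185),T(440,42));print("tip",h.round(1),e,st(h))
b=plane("top",(267.25,263.1),34);print("block",b.round(1),st(b))
bx=[plane("top",p,34) for p in cv2.boxPoints(((267.2485,263.1156),(29.65,16.88),81.254))];bx=np.array(bx);print(bx.round(1).tolist())
bs=plane("scene",(306.5,297.6),20);print("block scene",bs.round(1))
print("dish",plane("top",T(113,155),0).round())
print("start tool",tool()[1].round(3).tolist())
E
```

```text
corners [[662.0, 134.0], [629.0, -232.0], [335.0, -205.0], [365.0, 160.0]] 366.91505323480055 296.5379420980829
yaw -1.65769996279048 -1.6597392638976025
C [498.04251549 -35.44445192]
pad [467.6  72.7  25. ] [-105.   -39.9   25. ]
pad scene [466.6  71.   25. ] [-103.3  -40.7   25. ]
cap [453.7 -79.4 171.7] 0.1255633329980028 [ 47.6 -40.3 171.7]
[ 48.1 -40.3 168. ]
bar [ 62.2  58.7 279. ]
bar [ 96.3  59.6 279. ]
bar [  66.6 -137.2  279. ]
bar [  95.9 -137.5  279. ]
tip [680.2  53.2 137.1] 6.179321651540625 [-104.3  173.7  137.1]
block [474.4 353.6  34. ] [-385.5  -57.7   34. ]
[[517.9, 388.8, 34.0], [526.6, 334.1, 34.0], [430.9, 318.6, 34.0], [422.3, 373.1, 34.0]]
block scene [472.6 356.3  20. ]
dish [594. 347.   0.]
start tool [[0.962, 0.273, -0.0], [0.273, -0.962, 0.001], [0.0, -0.001, -1.0]]
```

Estimates agree to about 2 mm: the pad sits at station (-105,-40) and the board is turned to yaw -1.659. I'm moving over the station, high enough to clear the bar, to above the block.

```bash
cat > go.py <<'E'
# prints the tool-frame shift (cm) and spin (deg) from the current pose to a world point; args x y z [tool-x heading deg]
import sys; from h import *
p,R,o=tool();a=list(map(float,sys.argv[1:]))
hd=np.degrees(np.arctan2(R[1,0],R[0,0]))
print("t",round(o["t"],2),"pos",p.round(1),"heading",round(hd,2),"toolz",R[:,2].round(3),"w",round(o["width"],1),"F",np.round(o["ft_force"],1),"q",np.round(o["qpos"],2))
for i in range(0,len(a),3): 
    if len(a)-i>=3: print("shift cm",(R.T@(np.array(a[i:i+3])-p)/10).round(2))
E
python3 -m inch '[{"xyz":[0,0,-5],"spin":0},{"xyz":[5,-2,-10.8],"spin":6.6},{"xyz":[41.9,-19.3,-10.8],"spin":6.6},{"xyz":[41.9,-19.3,-10.8],"spin":6.6},{"xyz":[41.9,-19.3,-10.8],"spin":6.6},{"xyz":[41.9,-19.3,-10.8],"spin":6.6},{"xyz":[41.9,-19.3,-10.8],"spin":6.6},{"xyz":[41.9,-19.3,-10.8],"spin":6.6},{"xyz":[41.9,-19.3,-10.8],"spin":6.6},{"xyz":[41.9,-19.3,-10.8],"spin":6.6},{"xyz":[41.9,-19.3,-10.8],"spin":6.6},{"xyz":[41.9,-19.3,-10.8],"spin":6.6}]' 0
python3 go.py 474 354 330 474 354 150
```

```text
t: 1.4
ee_pos: [523.5, -298.3, 330.3]
orientation: [-3.129, -0.26, -0.001]
ft_force: [-0.1, -0.2, -0.4]
width: 87.7
t 1.4 pos [ 523.5 -298.3  330.3] heading 9.5 toolz [ 0.     0.001 -1.   ] w 87.7 F [-0.1 -0.2 -0.4] q [-0.54  0.29  1.57  0.    1.28  0.87]
shift cm [  5.89 -65.15   0.12]
shift cm [  5.88 -65.12  18.12]
```

```bash
python3 -m inch '[{"xyz":[5.9,-65.1,0],"spin":0.3},{"xyz":[5.9,-65.1,0],"spin":0.3},{"xyz":[5.9,-65.1,0],"spin":0.3},{"xyz":[5.9,-65.1,0],"spin":0.3},{"xyz":[5.9,-65.1,0],"spin":0.3},{"xyz":[5.9,-65.1,0],"spin":0.3},{"xyz":[5.9,-65.1,0],"spin":0.3},{"xyz":[5.9,-65.1,0],"spin":0.3},{"xyz":[5.9,-65.1,0],"spin":0.3},{"xyz":[5.9,-65.1,0],"spin":0.3},{"xyz":[5.9,-65.1,0],"spin":0.3},{"xyz":[5.9,-65.1,0],"spin":0.3},{"xyz":[5.9,-65.1,0],"spin":0.3},{"xyz":[5.9,-65.1,0],"spin":0.3},{"xyz":[5.9,-65.1,5],"spin":0.3},{"xyz":[5.9,-65.1,10],"spin":0.3},{"xyz":[5.9,-65.1,15],"spin":0.3},{"xyz":[5.9,-65.1,20],"spin":0.3},{"xyz":[5.9,-65.1,24],"spin":0.3},{"xyz":[5.9,-65.1,24],"spin":0.3}]' 0
python3 go.py 474 354 7
```

```text
t: 3.4
ee_pos: [471.2, 349.7, 85.9]
orientation: [3.127, 0.25, -0.014]
ft_force: [-0.4, -0.2, 0.7]
width: 87.5
t 3.4 pos [471.2 349.7  85.9] heading 9.14 toolz [-0.009 -0.005 -1.   ] w 87.5 F [-0.4 -0.2  0.7] q [0.62 0.56 1.79 0.   0.81 2.03]
shift cm [ 0.42 -0.41  7.89]
```

```bash
python3 -m inch '[{"xyz":[0.3,-0.4,3],"spin":0},{"xyz":[0.3,-0.4,6],"spin":0},{"xyz":[0.3,-0.4,7.2],"spin":0},{"xyz":[0.3,-0.4,7.8],"spin":0},{"xyz":[0.3,-0.4,7.8],"spin":0},{"xyz":[0.3,-0.4,7.8],"spin":0}]' 0
python3 -m inch '[{"xyz":[0,0,0],"spin":0},{"xyz":[0,0,0],"spin":0},{"xyz":[0,0,0],"spin":0},{"xyz":[0,0,0],"spin":0},{"xyz":[0,0,0],"spin":0},{"xyz":[0,0,0],"spin":0},{"xyz":[0,0,0],"spin":0},{"xyz":[0,0,0],"spin":0}]' 1
python3 go.py 467 72.5 150
```

```text
t: 4.0
ee_pos: [473.9, 354.2, 9.6]
orientation: [3.128, 0.25, -0.011]
ft_force: [-0.6, 0.4, -0.1]
width: 88.0
t: 4.8
ee_pos: [473.9, 354.4, 9.8]
orientation: [3.128, 0.25, -0.011]
ft_force: [-1.5, -0.0, 4.9]
width: 57.1
t 4.8 pos [473.9 354.4   9.8] heading 9.13 toolz [-0.006 -0.004 -1.   ] w 57.1 F [-1.5 -0.   4.9] q [0.62 0.68 1.79 0.   0.67 2.03]
shift cm [ -5.25  27.76 -13.91]
```

```bash
python3 -m inch '[{"xyz":[0,0,-4],"spin":0},{"xyz":[0,0,-8],"spin":2},{"xyz":[-5.2,27.8,-11],"spin":14.2},{"xyz":[-5.2,27.8,-11],"spin":14.2},{"xyz":[-5.2,27.8,-11],"spin":14.2},{"xyz":[-5.2,27.8,-11],"spin":14.2},{"xyz":[-5.2,27.8,-11],"spin":14.2},{"xyz":[-5.2,27.8,-11],"spin":14.2},{"xyz":[-5.2,27.8,-11],"spin":14.2},{"xyz":[-5.2,27.8,-11],"spin":14.2},{"xyz":[-5.2,27.8,-11],"spin":14.2},{"xyz":[-5.2,27.8,-11],"spin":14.2}]' 1
python3 go.py 467 72.5 45
python3 - <<'E'
from h import *
im=ctrl.get_image("top")[:,:,::-1];s=ctrl.get_image("scene")[:,:,::-1]
a=cv2.resize(im[220:310,310:420],(488,400),interpolation=cv2.INTER_CUBIC)
b=cv2.resize(s[180:300,280:390],(367,400),interpolation=cv2.INTER_CUBIC);cv2.imwrite("pics/hover.png",cv2.resize(np.hstack([a,b]),(800,374)))
E
```

```text
t: 6.0
ee_pos: [467.2, 73.0, 120.6]
orientation: [3.134, -0.136, -0.011]
ft_force: [0.0, -0.5, -4.9]
width: 57.3
t 6.0 pos [467.2  73.  120.6] heading -4.98 toolz [-0.007 -0.004 -1.   ] w 57.3 F [ 0.  -0.5 -4.9] q [ 0.13  0.37  2.03 -0.    0.76  1.79]
shift cm [0.03 0.02 7.56]
```

View pics/hover.png

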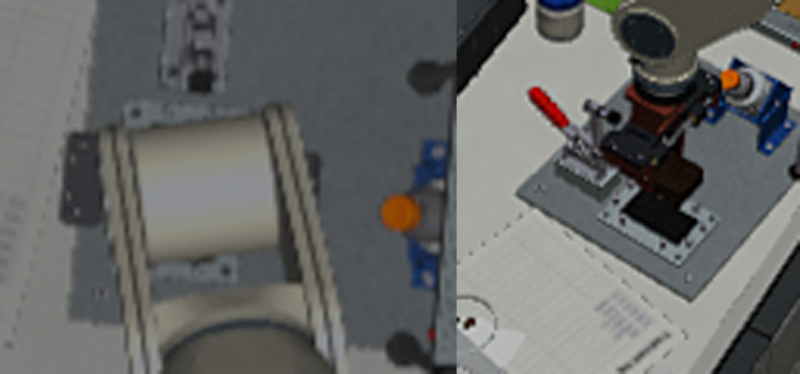

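The scene half of the hover picture shows the block held level under the gripper, with its near end at (680,185), aligned over the pad. I'm lowering it.

```bash
python3 -m inch '[{"xyz":[0,0,3],"spin":0},{"xyz":[0,0,6],"spin":0},{"xyz":[0,0,7],"spin":0},{"xyz":[0,0,7.5],"spin":0},{"xyz":[0,0,8],"spin":0},{"xyz":[0,0,8.3],"spin":0},{"xyz":[0,0,8.5],"spin":0},{"xyz":[0,0,8.6],"spin":0},{"xyz":[0,0,8.6],"spin":0}]' 1
python3 go.py 467.3 72.2 34.6
```

```text
t: 7.0
ee_pos: [466.9, 72.6, 35.0]
orientation: [3.135, -0.136, -0.01]
ft_force: [0.4, -0.2, -4.9]
width: 57.1
t 7.0 pos [466.9  72.6  35. ] heading -4.98 toolz [-0.006 -0.004 -1.   ] w 57.1 F [ 0.4 -0.2 -4.9] q [ 0.13  0.53  2.06 -0.01  0.56  1.79]
shift cm [0.04 0.04 0.04]
```

```bash
python3 -m inch '[{"xyz":[0,0,0.05],"spin":0},{"xyz":[0,0,0.1],"spin":0},{"xyz":[0,0,0.1],"spin":0}]' 1
python3 -m inch '[{"xyz":[0,0,0.1],"spin":0},{"xyz":[0,0,0.1],"spin":0}]' 1; python3 go.py
```

```text
t: 7.3
ee_pos: [467.1, 72.6, 34.8]
orientation: [3.135, -0.136, -0.009]
ft_force: [-3.0, -1.6, 6.6]
width: 57.2
t: 7.5
ee_pos: [467.1, 72.6, 34.7]
orientation: [3.135, -0.136, -0.009]
ft_force: [-3.1, -0.3, 9.9]
width: 57.2
t 7.5 pos [467.1  72.6  34.7] heading -4.98 toolz [-0.006 -0.004 -1.   ] w 57.2 F [-3.1 -0.3  9.9] q [ 0.13  0.53  2.06 -0.01  0.56  1.79]
```

Contact shows at z≈34.7, which matches the seated height. I'm releasing and rising, then heading for the handle.

```bash
python3 -m inch '[{"xyz":[0,0,0],"spin":0},{"xyz":[0,0,0],"spin":0},{"xyz":[0,0,0],"spin":0},{"xyz":[0,0,0],"spin":0},{"xyz":[0,0,-3],"spin":0},{"xyz":[0,0,-7],"spin":0},{"xyz":[0,0,-12],"spin":0},{"xyz":[0,0,-17],"spin":0},{"xyz":[0,0,-22],"spin":0},{"xyz":[0,0,-25],"spin":0}]' 0
python3 -m inch '[{"xyz":[-8,0,-4],"spin":0},{"xyz":[-8,0,-4],"spin":0},{"xyz":[-8,0,-4],"spin":0}]' 0
python3 - <<'E'
from h import *
C=np.array([498.04,-35.44]);yaw=-1.6587;c,s=np.cos(yaw),np.sin(yaw)
for y,z in((180,138),(24,213),(-40,0)): print(y,z,(C+[c*-105-s*y,s*-105+c*y]).round(1))
im=ctrl.get_image("top")[:,:,::-1];s=ctrl.get_image("scene")[:,:,::-1]
a=cv2.resize(im[220:310,310:420],(488,400),interpolation=cv2.INTER_CUBIC)
b=cv2.resize(s[180:300,280:390],(367,400),interpolation=cv2.INTER_CUBIC);cv2.imwrite("pics/nest.png",cv2.resize(np.hstack([a,b]),(800,374)))
E
python3 go.py
```

```text
t: 8.5
ee_pos: [469.6, 73.7, 288.7]
orientation: [3.136, -0.136, -0.001]
ft_force: [0.1, 0.0, -0.6]
width: 87.8
t: 8.8
ee_pos: [387.8, 81.0, 331.0]
orientation: [3.137, -0.135, 0.004]
ft_force: [-0.3, -0.1, -0.8]
width: 88.0
180 138 [686.6  53.4]
24 213 [531.2  67. ]
-40 0 [467.4  72.7]
t 8.9 pos [390.   80.9 329.3] heading -4.95 toolz [ 0.002 -0.003 -1.   ] w 87.8 F [ 0.1  0.2 -0.3] q [ 0.18 -0.06  1.97 -0.    1.23  1.84]
```

View pics/nest.png

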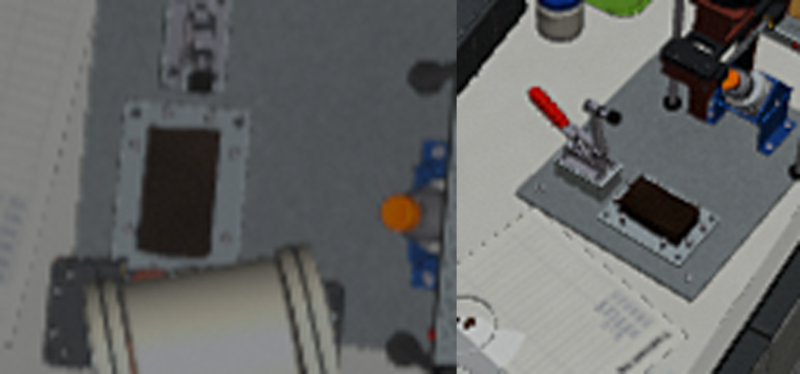

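The picture shows the block flat inside the pins, in the top half at (178,190). The handle is still open, in the scene half at (548,108). I'm moving above the grip.

```bash
python3 -m inch '[{"xyz":[28.8,0.2,0],"spin":0},{"xyz":[28.8,0.2,0],"spin":0},{"xyz":[28.8,0.2,0],"spin":0},{"xyz":[28.8,0.2,0],"spin":0},{"xyz":[28.8,0.2,0],"spin":0},{"xyz":[28.8,0.2,0],"spin":0},{"xyz":[28.8,0.2,4],"spin":0},{"xyz":[28.8,0.2,9],"spin":0},{"xyz":[28.8,0.2,14],"spin":0},{"xyz":[28.8,0.2,17],"spin":0},{"xyz":[28.8,0.2,17],"spin":0}]' 0
python3 go.py 676.4 54.3 112.6
```

```text
t: 10.0
ee_pos: [673.6, 52.9, 152.2]
orientation: [3.135, -0.136, -0.016]
ft_force: [-0.6, 0.3, -0.3]
width: 87.8
t 10.0 pos [673.6  52.9 152.2] heading -4.98 toolz [-0.01  -0.004 -1.   ] w 87.8 F [-0.6  0.3 -0.3] q [ 0.06  0.58  1.55 -0.    1.02  1.72]
shift cm [ 0.31 -0.18  3.96]
```

```bash
python3 -m inch '[{"xyz":[0.3,-0.2,2],"spin":0},{"xyz":[0.3,-0.2,3.5],"spin":0},{"xyz":[0.3,-0.2,3.9],"spin":0},{"xyz":[0.3,-0.2,3.9],"spin":0}]' 0
python3 -m inch '[{"xyz":[0,0,0],"spin":0},{"xyz":[0,0,0],"spin":0},{"xyz":[0,0,0],"spin":0},{"xyz":[0,0,0],"spin":0},{"xyz":[0,0,0],"spin":0},{"xyz":[0,0,0],"spin":0},{"xyz":[0,0,0],"spin":0},{"xyz":[0,0,0],"spin":0},{"xyz":[0,0,0],"spin":0},{"xyz":[0,0,0],"spin":0}]' 1
python3 go.py
```

```text
t: 10.4
ee_pos: [676.6, 54.4, 113.2]
orientation: [3.135, -0.136, -0.016]
ft_force: [-0.0, 0.3, -0.4]
width: 88.0
t: 11.4
ee_pos: [676.4, 51.9, 113.1]
orientation: [3.131, -0.136, -0.017]
ft_force: [-0.5, -11.5, 0.4]
width: 20.2
t 11.4 pos [676.4  51.9 113.1] heading -4.96 toolz [-0.011 -0.007 -1.   ] w 20.2 F [ -0.5 -11.5   0.4] q [ 0.06  0.63  1.56 -0.01  0.96  1.72]
```

The grip is held at 20 mm. I'm following the arc, first half.

```bash
python3 -m inch '[{"xyz":[-0.37,0,-0.9],"spin":0},{"xyz":[-0.83,0,-1.78],"spin":0},{"xyz":[-1.37,0,-2.62],"spin":0},{"xyz":[-1.98,0,-3.42],"spin":0},{"xyz":[-2.65,0,-4.16],"spin":0},{"xyz":[-3.39,0,-4.83],"spin":0},{"xyz":[-4.19,0,-5.44],"spin":0},{"xyz":[-5.03,0,-5.98],"spin":0},{"xyz":[-5.03,0,-5.98],"spin":0}]' 1
python3 go.py
```

```text
t: 12.3
ee_pos: [625.1, 56.3, 174.1]
orientation: [3.13, -0.135, -0.019]
ft_force: [-1.4, -6.6, -3.6]
width: 20.0
t 12.3 pos [625.1  56.3 174.1] heading -4.94 toolz [-0.012 -0.008 -1.   ] w 20.0 F [-1.4 -6.6 -3.6] q [ 0.07  0.49  1.65 -0.01  1.02  1.74]
```

```bash
python3 -m inch '[{"xyz":[-0.8,0,-0.4],"spin":0},{"xyz":[-1.69,0,-0.7],"spin":0},{"xyz":[-2.65,0,-1.02],"spin":0},{"xyz":[-3.63,0,-1.22],"spin":0},{"xyz":[-4.6,0,-1.36],"spin":0},{"xyz":[-5.62,0,-1.4],"spin":0},{"xyz":[-6.6,0,-1.36],"spin":0},{"xyz":[-7.61,0,-1.22],"spin":0},{"xyz":[-8.3,0,-1.08],"spin":0},{"xyz":[-8.9,0,-0.92],"spin":0},{"xyz":[-9.2,0,-0.84],"spin":0},{"xyz":[-9.2,0,-0.84],"spin":0}]' 1
python3 go.py 531 67 200
```

```text
t: 13.5
ee_pos: [535.6, 64.1, 186.7]
orientation: [3.13, -0.134, -0.008]
ft_force: [1.9, -6.4, 10.0]
width: 19.4
t 13.5 pos [535.6  64.1 186.7] heading -4.89 toolz [-0.005 -0.008 -1.   ] w 19.4 F [ 1.9 -6.4 10. ] q [ 0.1   0.35  1.84 -0.01  0.96  1.76]
shift cm [-0.49 -0.24 -1.33]
```

```bash
python3 -m inch '[{"xyz":[-0.4,0,0.1],"spin":0},{"xyz":[-0.8,0,0.25],"spin":0},{"xyz":[-0.8,0,0.25],"spin":0}]' 1
python3 go.py
python3 - <<'E'
from h import *
im=ctrl.get_image("top")[:,:,::-1];s=ctrl.get_image("scene")[:,:,::-1]
b=cv2.resize(s[190:270,290:390],(750,600),interpolation=cv2.INTER_CUBIC);cv2.imwrite("pics/clamp.png",b)
E
```

```text
t: 13.8
ee_pos: [528.5, 64.6, 185.7]
orientation: [3.13, -0.133, -0.001]
ft_force: [3.2, -6.0, -0.0]
width: 20.0
t 13.8 pos [528.5  64.6 185.7] heading -4.86 toolz [-0.001 -0.009 -1.   ] w 20.0 F [ 3.2 -6.  -0. ] q [ 0.1   0.34  1.86 -0.01  0.94  1.77]
```

View pics/clamp.png

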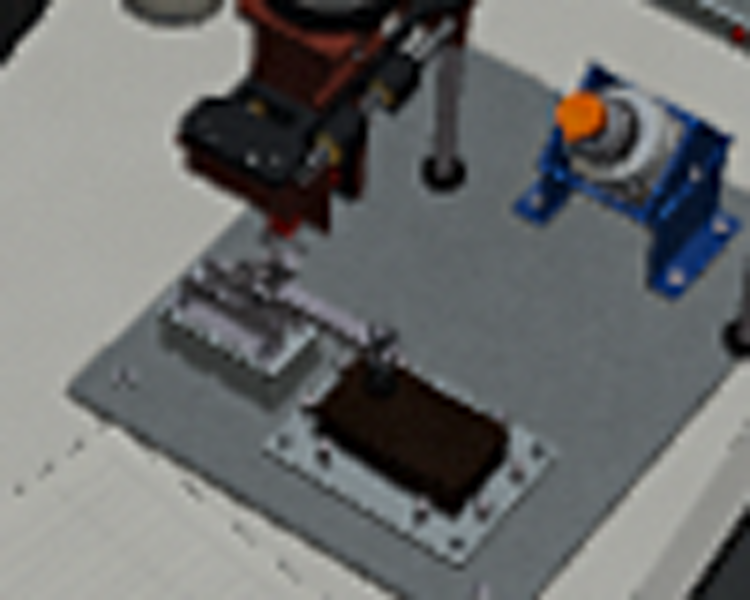

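The foot now sits on the block, at (380,380) in the crop. I'll push on to feel for the stop.

```bash
python3 -m inch '[{"xyz":[-0.4,0,0.1],"spin":0},{"xyz":[-0.8,0,0.2],"spin":0},{"xyz":[-0.8,0,0.2],"spin":0}]' 1
python3 go.py
python3 -m inch '[{"xyz":[-0.5,0,0.1],"spin":0},{"xyz":[-1,0,0.2],"spin":0},{"xyz":[-1,0,0.2],"spin":0}]' 1
python3 go.py
```

```text
t: 14.2
ee_pos: [524.0, 65.0, 184.7]
orientation: [3.13, -0.131, 0.013]
ft_force: [16.0, -6.7, -14.3]
width: 19.9
t 14.2 pos [524.   65.  184.7] heading -4.81 toolz [ 0.008 -0.009 -1.   ] w 19.9 F [ 16.   -6.7 -14.3] q [ 0.11  0.33  1.88 -0.01  0.93  1.77]
t: 14.5
ee_pos: [521.1, 65.3, 183.8]
orientation: [3.129, -0.13, 0.039]
ft_force: [30.2, -9.4, -27.6]
width: 19.3
t 14.5 pos [521.1  65.3 183.8] heading -4.73 toolz [ 0.025 -0.01  -1.   ] w 19.3 F [ 30.2  -9.4 -27.6] q [ 0.11  0.32  1.9  -0.02  0.9   1.77]
```

The force climbed from 3 to 16 to 30 N, so the handle is on its stop. I'm releasing it and rising.

```bash
python3 -m inch '[{"xyz":[0.3,0,0],"spin":0},{"xyz":[0.3,0,0],"spin":0},{"xyz":[0.3,0,0],"spin":0},{"xyz":[0.3,0,0],"spin":0},{"xyz":[0.3,0,-2],"spin":0},{"xyz":[0.3,0,-6],"spin":0},{"xyz":[0.3,0,-11],"spin":0},{"xyz":[0.3,0,-15],"spin":0},{"xyz":[0.3,0,-15],"spin":0},{"xyz":[0.3,0,-15],"spin":0}]' 0
python3 go.py
python3 - <<'E'
from h import *
im=ctrl.get_image("top")[:,:,::-1];s=ctrl.get_image("scene")[:,:,::-1]
a=cv2.resize(im[185:295,310:420],(400,400),interpolation=cv2.INTER_CUBIC)
b=cv2.resize(s[180:280,290:390],(400,400),interpolation=cv2.INTER_CUBIC);cv2.imwrite("pics/clamp2.png",np.hstack([a,b]))
E
```

```text
t: 15.5
ee_pos: [520.1, 66.9, 334.6]
orientation: [3.13, -0.129, 0.042]
ft_force: [0.0, -0.8, 0.8]
width: 87.6
t 15.5 pos [520.1  66.9 334.6] heading -4.71 toolz [ 0.026 -0.01  -1.   ] w 87.6 F [ 0.  -0.8  0.8] q [ 0.11  0.14  1.75 -0.01  1.23  1.77]
```

View pics/clamp2.png

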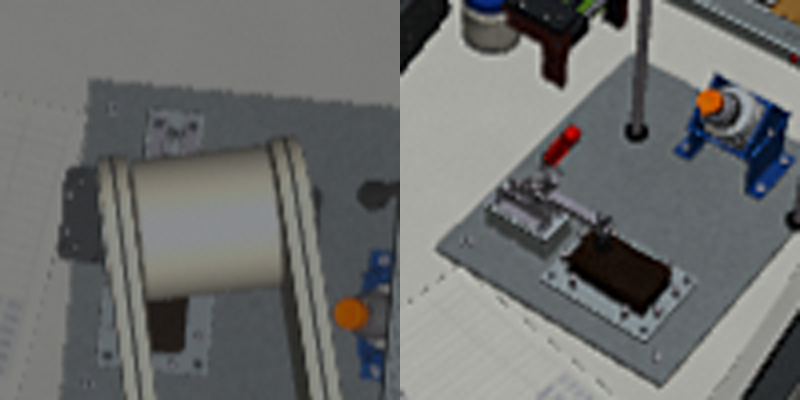

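Picture 8 of 12 shows the red handle standing and leaning over the nest, at scene crop (562,145), with the foot on the block at (602,228).

The cap still needs a tilted tool, and the moves only shift and spin. I'll check whether the tool tilts at the edge of the reach. First I'm moving high to the robot's right, with the tool's narrow side outward.

```bash
python3 -m inch '[{"xyz":[0,0,-5],"spin":0},{"xyz":[0,0,-10],"spin":0},{"xyz":[-27.7,66.2,-14],"spin":69},{"xyz":[-27.7,66.2,-14],"spin":69},{"xyz":[-27.7,66.2,-14],"spin":69},{"xyz":[-27.7,66.2,-14],"spin":69},{"xyz":[-27.7,66.2,-14],"spin":69},{"xyz":[-27.7,66.2,-14],"spin":69},{"xyz":[-27.7,66.2,-14],"spin":69},{"xyz":[-27.7,66.2,-14],"spin":69},{"xyz":[-27.7,66.2,-14],"spin":69},{"xyz":[-27.7,66.2,-14],"spin":69},{"xyz":[-27.7,66.2,-14],"spin":69},{"xyz":[-27.7,66.2,-14],"spin":69},{"xyz":[-27.7,66.2,-14],"spin":69},{"xyz":[-27.7,66.2,-14],"spin":69},{"xyz":[-27.7,66.2,-14],"spin":69},{"xyz":[-27.7,66.2,-14],"spin":69}]' 1
python3 go.py
python3 - <<'E'
from h import *
print(proj("scene",[531,67,213]),proj("top",[531,67,213]))
s=ctrl.get_image("scene")[:,:,::-1];t=ctrl.get_image("top")[:,:,::-1]
for n,i,r in(("scene",s,(300,200,350,240)),("top",t,(335,190,380,290))):
    H,S,V=cv2.split(cv2.cvtColor(np.ascontiguousarray(i),cv2.COLOR_BGR2HSV));c=blob(((((H<5)|(H>174))&(S>150)&(V>90))*255).astype(np.uint8),r)
    print(n,cv2.minAreaRect(c) if c is not None else None)
cv2.imwrite("pics/x.png",s)
E
```

```text
t: 17.4
ee_pos: [184.2, -570.1, 468.9]
orientation: [-2.505, 1.884, -0.032]
ft_force: [0.1, 1.0, -0.5]
width: 0.3
t 17.4 pos [ 184.2 -570.1  468.9] heading -73.9 toolz [ 0.021 -0.006 -1.   ] w 0.3 F [ 0.1  1.  -0.5] q [-1.29  0.2   1.39  0.02  1.54  1.57]
[332.92460766 212.85269405] [357.82293414 244.44657939]
scene ((332.5, 213.0), (2.0, 3.0), 90.0)
top ((358.0, 239.5), (11.0, 6.0), 90.0)
```

The handle tip matches its closed position to within 1 px in the scene view. Now I'm going up past the reach limit to see how the tool behaves.

```bash
python3 -m inch '[{"xyz":[0,0,-60],"spin":0},{"xyz":[0,0,-60],"spin":0},{"xyz":[0,0,-60],"spin":0},{"xyz":[0,0,-60],"spin":0},{"xyz":[0,0,-60],"spin":0},{"xyz":[0,0,-60],"spin":0},{"xyz":[0,0,-60],"spin":0},{"xyz":[0,0,-60],"spin":0},{"xyz":[0,0,-60],"spin":0},{"xyz":[0,0,-60],"spin":0}]' 1
python3 go.py
python3 -m inch '[{"xyz":[0,0,-40],"spin":0},{"xyz":[0,0,-40],"spin":0},{"xyz":[0,0,-40],"spin":0},{"xyz":[0,0,-40],"spin":0}]' 1
python3 go.py
```

```text
t: 18.5
ee_pos: [150.4, -483.5, 912.2]
orientation: [-2.486, 1.86, 0.026]
ft_force: [0.4, -0.4, -0.0]
width: 0.2
t 18.5 pos [ 150.4 -483.5  912.2] heading -73.57 toolz [ 0.009  0.039 -0.999] w 0.2 F [ 0.4 -0.4 -0. ] q [-1.3   0.4   0.09  0.04  2.68  1.59]
t: 18.9
ee_pos: [139.5, -454.4, 936.7]
orientation: [-2.508, 1.876, -0.034]
ft_force: [0.3, -0.3, -0.5]
width: 0.6
t 18.9 pos [ 139.5 -454.4  936.7] heading -73.6 toolz [ 0.023 -0.005 -1.   ] w 0.6 F [ 0.3 -0.3 -0.5] q [-1.31  0.35  0.09  0.05  2.69  1.59]
```

At this limit (joints 3 and 5 saturated) only joint 2 is left. Moving up and inward there tilts the tool outward, and each call takes the tilted pose as its new reference. I'll try that in repeated calls.

```bash
python3 -m inch '[{"xyz":[-25,0,-17],"spin":0},{"xyz":[-25,0,-17],"spin":0},{"xyz":[-25,0,-17],"spin":0}]' 1 >/dev/null
python3 go.py
python3 -m inch '[{"xyz":[-25,0,-17],"spin":0},{"xyz":[-25,0,-17],"spin":0},{"xyz":[-25,0,-17],"spin":0}]' 1 >/dev/null
python3 go.py
```

```text
t 19.2 pos [ 126.4 -402.8  974.2] heading -73.69 toolz [ 0.047 -0.085 -0.995] w 0.5 F [-0.3  1.  -0. ] q [-1.31  0.27  0.09  0.06  2.69  1.59]
t 19.5 pos [ 113.3 -347.2 1007.3] heading -73.81 toolz [ 0.073 -0.165 -0.984] w 0.1 F [1.  1.4 0.3] q [-1.31  0.19  0.09  0.06  2.69  1.61]
```

The tilt grows about 0.08 rad per call. I'm continuing.

```bash
python3 -m inch '[{"xyz":[-25,0,-17],"spin":0},{"xyz":[-25,0,-17],"spin":0},{"xyz":[-25,0,-17],"spin":0},{"xyz":[-25,0,-17],"spin":0}]' 1 >/dev/null
python3 go.py
python3 -m inch '[{"xyz":[-26,0,-10],"spin":0},{"xyz":[-26,0,-10],"spin":0},{"xyz":[-26,0,-10],"spin":0},{"xyz":[-26,0,-10],"spin":0}]' 1 >/dev/null
python3 go.py
python3 -m inch '[{"xyz":[-27,0,-5],"spin":0},{"xyz":[-27,0,-5],"spin":0},{"xyz":[-27,0,-5],"spin":0},{"xyz":[-27,0,-5],"spin":0}]' 1 >/dev/null
python3 go.py
```

```text
t 19.9 pos [ 101.5 -282.  1038. ] heading -73.95 toolz [ 0.101 -0.25  -0.963] w -0.2 F [ 1.1  0.3 -0.3] q [-1.3   0.09  0.09  0.07  2.69  1.63]
t 20.3 pos [  50.4  -98.6 1027.6] heading -74.13 toolz [ 0.103 -0.263 -0.959] w 0.4 F [ 0.8  0.2 -0. ] q [-1.24 -0.24  0.41  0.02  2.69  1.65]
t 20.7 pos [8.000e-01 6.130e+01 9.642e+02] heading -74.16 toolz [ 0.113 -0.284 -0.952] w 0.4 F [-0.1  1.1 -0.9] q [-1.27 -0.56  0.7   0.05  2.69  1.64]
```

```bash
python3 -m inch '[{"xyz":[34,0,-20],"spin":0},{"xyz":[34,0,-20],"spin":0},{"xyz":[34,0,-20],"spin":0},{"xyz":[34,0,-20],"spin":0},{"xyz":[34,0,-20],"spin":0},{"xyz":[34,0,-20],"spin":0},{"xyz":[34,0,-20],"spin":0}]' 1 >/dev/null
python3 go.py
python3 -m inch '[{"xyz":[-10,0,-27],"spin":0},{"xyz":[-10,0,-27],"spin":0},{"xyz":[-10,0,-27],"spin":0},{"xyz":[-10,0,-27],"spin":0}]' 1 >/dev/null
python3 go.py
python3 -m inch '[{"xyz":[-10,0,-27],"spin":0},{"xyz":[-10,0,-27],"spin":0},{"xyz":[-10,0,-27],"spin":0},{"xyz":[-10,0,-27],"spin":0}]' 1 >/dev/null
python3 go.py
```

```text
t 21.4 pos [  68.5 -158.2 1052.5] heading -74.15 toolz [ 0.122 -0.309 -0.943] w 0.3 F [ 0.7 -0.  -0.3] q [-1.28 -0.11  0.23  0.07  2.69  1.64]
t 21.8 pos [  45.6  -85.3 1048.9] heading -73.95 toolz [ 0.138 -0.338 -0.931] w 0.6 F [0.6 0.2 0.6] q [-1.07 -0.24  0.32 -0.1   2.69  1.69]
t 22.2 pos [  21.9  -26.3 1040.3] heading -74.1 toolz [ 0.152 -0.369 -0.917] w 0.5 F [ 0.2  0.  -0.7] q [-1.16 -0.34  0.38 -0.02  2.69  1.68]
```

The tilt is now 23.5°, of which 20.7° leans along the station's x, enough to clear the bar. I'm working out the approach. The spin has to go the long way to stay within joint 6's range.

```bash
cat > cap.py <<'E'
from h import *
import sys
off=list(map(float,sys.argv[1:]))  # distances above the cap face along the bottle, mm
C=np.array([498.04,-35.44,0]);yaw=-1.6587;W=Rn.from_euler("z",yaw).as_matrix()
p,R,o=tool(); S=W.T@R   # tool axes in station
cap=np.array([46.5,-40.3,173]);n=np.array([-.616,0,.788])
cor=[np.array([a*10,b*13.5,0]) for a in(-1,1) for b in(-1,1)]
k=max(cor,key=lambda c:-(S@c)@n)   # corner that leads
print("t",round(o["t"],2),"pos_st",(W.T@(p-C)).round(1),"toolz_st",S[:,2].round(3),"toolx_st",S[:,0].round(3),"corner",k,"q",np.round(o["qpos"],2),"F_st",(W.T@np.array(o["ft_force"])).round(1))
for d in off:
    T=cap+n*d-S@k
    b=[T+S@np.array([x,y,-80]) for x in(-37.5,37.5) for y in(-89,89)];b=np.array(b)
    print(d,"TCP_st",T.round(1),"shift cm",(R.T@(W@T+C-p)/10).round(2),"body xmax",b[:,0].max().round(1),"z there",b[b[:,0].argmax(),2].round(1))
E
python3 go.py 250 -250 900; python3 cap.py 40 -8
```

```text
t 22.2 pos [  21.9  -26.3 1040.3] heading -74.1 toolz [ 0.152 -0.369 -0.917] w 0.5 F [ 0.2  0.  -0.7] q [-1.16 -0.34  0.38 -0.02  2.69  1.68]
shift cm [ 19.91 -14.72  24.58]
t 22.2 pos_st [  32.7 -475.1 1040.3] toolz_st [ 0.354  0.184 -0.917] toolx_st [0.857 0.328 0.397] corner [10.  13.5  0. ] q [-1.16 -0.34  0.38 -0.02  2.69  1.68] F_st [-0.   0.2 -0.7]
40.0 TCP_st [  8.2 -31.1 201.1] shift cm [-20.84 -38.61  84.23] body xmax 45.3 z there 285.7
-8.0 TCP_st [ 37.8 -31.1 163.3] shift cm [-19.81 -37.35  88.74] body xmax 74.9 z there 247.9
```

```bash
python3 -m inch '[{"xyz":[20,-14.7,24.6],"spin":-160},{"xyz":[20,-14.7,24.6],"spin":-160},{"xyz":[20,-14.7,24.6],"spin":-160},{"xyz":[20,-14.7,24.6],"spin":-160},{"xyz":[20,-14.7,24.6],"spin":-160},{"xyz":[20,-14.7,24.6],"spin":-160},{"xyz":[20,-14.7,24.6],"spin":-160},{"xyz":[20,-14.7,24.6],"spin":-160},{"xyz":[20,-14.7,24.6],"spin":-160},{"xyz":[20,-14.7,24.6],"spin":-160},{"xyz":[20,-14.7,24.6],"spin":-160},{"xyz":[20,-14.7,24.6],"spin":-160},{"xyz":[20,-14.7,24.6],"spin":-160},{"xyz":[20,-14.7,24.6],"spin":-160},{"xyz":[20,-14.7,24.6],"spin":-160},{"xyz":[20,-14.7,24.6],"spin":-160},{"xyz":[20,-14.7,24.6],"spin":-160},{"xyz":[20,-14.7,24.6],"spin":-160},{"xyz":[20,-14.7,24.6],"spin":-160},{"xyz":[20,-14.7,24.6],"spin":-160}]' 1 
python3 cap.py 40 -8
python3 go.py 467 -30 480
```

```text
t: 24.2
ee_pos: [237.8, -112.3, 911.8]
orientation: [2.513, 0.933, 0.041]
ft_force: [-0.3, 0.8, 0.5]
width: 0.4
t 24.2 pos_st [  99.4 -252.5  911.8] toolz_st [ 0.389  0.217 -0.895] toolx_st [-0.69   0.712 -0.127] corner [-10.   13.5   0. ] q [-3.   -0.72  0.96  1.36  2.69 -0.83] F_st [-0.8 -0.3  0.5]
40.0 TCP_st [  6.7 -42.2 197.5] shift cm [ 30.47 -22.1   64.91] body xmax 55.8 z there 311.9
-8.0 TCP_st [ 36.3 -42.2 159.7] shift cm [ 28.91 -21.91  69.45] body xmax 85.3 z there 274.0
t 24.2 pos [ 237.8 -112.3  911.8] heading 39.07 toolz [ 0.182 -0.407 -0.895] w 0.4 F [-0.3  0.8  0.5] q [-3.   -0.72  0.96  1.36  2.69 -0.83]
shift cm [28.29 -9.89 39.49]
```

The arm went through the base axis into a bad configuration, with q1 at -3. I'm undoing it by going back through the earlier over-base pose and then out to the right.

```bash
python3 go.py 0 90 950 30 -60 1000 170 -480 800
```

```text
t 24.2 pos [ 237.8 -112.3  911.8] heading 39.07 toolz [ 0.182 -0.407 -0.895] w 0.4 F [-0.3  0.8  0.5] q [-3.   -0.72  0.96  1.36  2.69 -0.83]
shift cm [ -6.15 -26.38 -15.97]
shift cm [-13.86 -12.42 -13.81]
shift cm [-26.79  15.58  23.72]
```

```bash
python3 -m inch '[{"xyz":[-6.2,-26.4,-16],"spin":0},{"xyz":[-6.2,-26.4,-16],"spin":0},{"xyz":[-6.2,-26.4,-16],"spin":0},{"xyz":[-6.2,-26.4,-16],"spin":0},{"xyz":[-6.2,-26.4,-16],"spin":0},{"xyz":[-6.2,-26.4,-16],"spin":0},{"xyz":[-6.2,-26.4,-16],"spin":0},{"xyz":[-6.2,-26.4,-16],"spin":0}]' 1 
python3 go.py 30 -60 1000 170 -480 800
```

```text
t: 25.0
ee_pos: [81.3, 35.2, 936.8]
orientation: [2.518, 0.934, 0.04]
ft_force: [0.1, -0.3, -0.3]
width: 0.5
t 25.0 pos [ 81.3  35.2 936.8] heading 39.09 toolz [ 0.18  -0.402 -0.898] w 0.5 F [ 0.1 -0.3 -0.3] q [-1.66 -0.66  0.88  0.36  2.48 -0.47]
shift cm [-10.7    5.89  -2.76]
shift cm [-23.67  34.09  34.61]
```

```bash
python3 go.py 41 -413 900
```

```text
t 25.0 pos [ 81.3  35.2 936.8] heading 39.09 toolz [ 0.18  -0.402 -0.898] w 0.5 F [ 0.1 -0.3 -0.3] q [-1.66 -0.66  0.88  0.36  2.48 -0.47]
shift cm [-30.67  25.93  20.62]
```

```bash
python3 -m inch '[{"xyz":[-30.7,25.9,20.6],"spin":0},{"xyz":[-30.7,25.9,20.6],"spin":0},{"xyz":[-30.7,25.9,20.6],"spin":0},{"xyz":[-30.7,25.9,20.6],"spin":0},{"xyz":[-30.7,25.9,20.6],"spin":0},{"xyz":[-30.7,25.9,20.6],"spin":0},{"xyz":[-30.7,25.9,20.6],"spin":0},{"xyz":[-30.7,25.9,20.6],"spin":0},{"xyz":[-30.7,25.9,20.6],"spin":0},{"xyz":[-30.7,25.9,20.6],"spin":0}]' 1 
python3 go.py 350 -420 650; python3 cap.py
```

```text
t: 26.0
ee_pos: [39.7, -420.5, 893.0]
orientation: [2.531, 0.935, 0.048]
ft_force: [0.1, -0.8, -0.6]
width: 0.1
t 26.0 pos [  39.7 -420.5  893. ] heading 39.1 toolz [ 0.18  -0.39  -0.903] w 0.1 F [ 0.1 -0.8 -0.6] q [-1.66 -0.15  0.9   0.24  1.99 -0.66]
shift cm [26.78  8.88 27.52]
t 26.0 pos_st [ 423.8 -422.8  893. ] toolz_st [ 0.373  0.214 -0.903] toolx_st [-0.692  0.713 -0.117] corner [-10.   13.5   0. ] q [-1.66 -0.15  0.9   0.24  1.99 -0.66] F_st [ 0.8  0.2 -0.6]
```

The configuration is normal again. Swinging round at a distance from the base, with the spin.

```bash
python3 -m inch '[{"xyz":[26.8,8.9,27.5],"spin":-46},{"xyz":[26.8,8.9,27.5],"spin":-46},{"xyz":[26.8,8.9,27.5],"spin":-46},{"xyz":[26.8,8.9,27.5],"spin":-46},{"xyz":[26.8,8.9,27.5],"spin":-46},{"xyz":[26.8,8.9,27.5],"spin":-46},{"xyz":[26.8,8.9,27.5],"spin":-46},{"xyz":[26.8,8.9,27.5],"spin":-46},{"xyz":[26.8,8.9,27.5],"spin":-46},{"xyz":[26.8,8.9,27.5],"spin":-46},{"xyz":[26.8,8.9,27.5],"spin":-46}]' 1 
python3 go.py 470 0 480; python3 cap.py 40 -8
```

```text
t: 27.1
ee_pos: [349.5, -420.0, 651.6]
orientation: [1.975, 1.859, -0.195]
ft_force: [0.4, 0.1, 0.1]
width: 0.6
t 27.1 pos [ 349.5 -420.   651.6] heading 84.01 toolz [ 0.181 -0.392 -0.902] w 0.6 F [0.4 0.1 0.1] q [-0.82 -0.12  1.41 -0.14  1.43 -0.77]
shift cm [46.32  7.52  1.22]
t 27.1 pos_st [ 396.1 -114.2  651.6] toolz_st [ 0.374  0.215 -0.902] toolx_st [-0.925  0.015 -0.38 ] corner [-10.  -13.5   0. ] q [-0.82 -0.12  1.41 -0.14  1.43 -0.77] F_st [-0.2  0.4  0.1]
40.0 TCP_st [ 11.7 -27.  203.5] shift cm [52.71  1.97 27.92] body xmax 22.5 z there 271.7
-8.0 TCP_st [ 41.3 -27.  165.7] shift cm [51.41  0.99 32.44] body xmax 52.0 z there 233.9
```

```bash
python3 -m inch '[{"xyz":[46.3,7.5,1.2],"spin":0},{"xyz":[46.3,7.5,1.2],"spin":0},{"xyz":[46.3,7.5,1.2],"spin":0},{"xyz":[46.3,7.5,1.2],"spin":0},{"xyz":[46.3,7.5,1.2],"spin":0},{"xyz":[46.3,7.5,1.2],"spin":0},{"xyz":[46.3,7.5,1.2],"spin":0},{"xyz":[46.3,7.5,1.2],"spin":0},{"xyz":[46.3,7.5,1.2],"spin":0},{"xyz":[46.3,7.5,1.2],"spin":0},{"xyz":[46.3,7.5,1.2],"spin":0},{"xyz":[46.3,7.5,1.2],"spin":0},{"xyz":[46.3,7.5,1.2],"spin":0}]' 1 
python3 cap.py 100 40 -8
```

```text
t: 28.4
ee_pos: [469.7, -1.6, 481.7]
orientation: [1.976, 1.855, -0.193]
ft_force: [-0.0, 0.6, 0.3]
width: 0.2
t 28.4 pos_st [-31.3 -31.2 481.7] toolz_st [ 0.374  0.216 -0.902] toolx_st [-0.925  0.018 -0.379] corner [-10.  -13.5   0. ] q [ 0.25 -0.09  1.73 -0.44  1.43  0.37] F_st [-0.6 -0.1  0.3]
100.0 TCP_st [-25.2 -26.9 250.8] shift cm [ 8.21 -4.4  21.14] body xmax -14.6 z there 318.8
40.0 TCP_st [ 11.7 -26.9 203.5] shift cm [ 6.59 -5.61 26.79] body xmax 22.3 z there 271.5
-8.0 TCP_st [ 41.3 -26.9 165.7] shift cm [ 5.29 -6.59 31.31] body xmax 51.9 z there 233.7
```

```bash
python3 -m inch '[{"xyz":[8.2,-4.4,21],"spin":0},{"xyz":[8.2,-4.4,21],"spin":0},{"xyz":[8.2,-4.4,21],"spin":0},{"xyz":[8.2,-4.4,21],"spin":0},{"xyz":[8.2,-4.4,21],"spin":0},{"xyz":[7.1,-5.2,25],"spin":0},{"xyz":[6.6,-5.6,26.8],"spin":0},{"xyz":[6.6,-5.6,26.8],"spin":0},{"xyz":[6.6,-5.6,26.8],"spin":0}]' 1 
python3 cap.py 15 4 0 -9
python3 - <<'E'
from h import *
im=ctrl.get_image("top")[:,:,::-1];s=ctrl.get_image("scene")[:,:,::-1]
b=cv2.resize(s[150:270,320:440],(600,600),interpolation=cv2.INTER_CUBIC);cv2.imwrite("pics/cap.png",b)
E
```

```text
t: 29.3
ee_pos: [471.0, -45.5, 204.5]
orientation: [1.978, 1.852, -0.191]
ft_force: [-0.8, 0.1, -0.2]
width: 0.2
t 29.3 pos_st [ 12.4 -26.  204.5] toolz_st [ 0.374  0.217 -0.902] toolx_st [-0.925  0.021 -0.379] corner [-10.  -13.5   0. ] q [ 0.15  0.2   2.1  -0.61  0.81  0.64] F_st [-0.  -0.8 -0.2]
15.0 TCP_st [ 27.2 -26.9 183.8] shift cm [-0.58 -0.61  2.4 ] body xmax 37.5 z there 251.6
4.0 TCP_st [ 33.9 -26.9 175.2] shift cm [-0.88 -0.83  3.43] body xmax 44.3 z there 243.0
0.0 TCP_st [ 36.4 -26.9 172. ] shift cm [-0.99 -0.91  3.81] body xmax 46.8 z there 239.8
-9.0 TCP_st [ 41.9 -26.9 164.9] shift cm [-1.23 -1.1   4.66] body xmax 52.3 z there 232.7
```

View pics/cap.png

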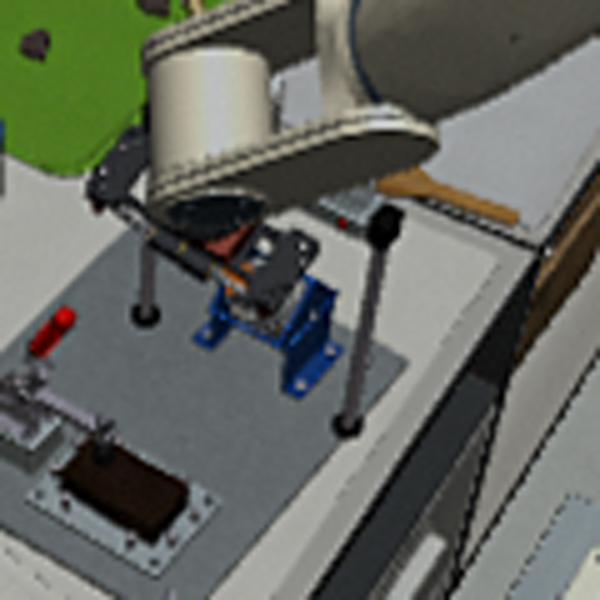

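Picture 9 shows the tilted gripper coming from the nest's side at about (260,260), left of the bar. The block stays clamped at (120,490). I'm closing in along the bottle's axis.

```bash
python3 -m inch '[{"xyz":[-0.3,-0.3,1.3],"spin":0},{"xyz":[-0.6,-0.6,2.4],"spin":0},{"xyz":[-0.75,-0.7,3],"spin":0},{"xyz":[-0.85,-0.8,3.3],"spin":0},{"xyz":[-0.85,-0.8,3.3],"spin":0}]' 1 
python3 cap.py 4 0 -4 -9
```

```text
t: 29.9
ee_pos: [468.9, -65.3, 176.7]
orientation: [1.977, 1.853, -0.19]
ft_force: [-1.1, -0.3, -0.1]
width: 0.7
t 29.9 pos_st [ 32.4 -26.4 176.7] toolz_st [ 0.374  0.218 -0.902] toolx_st [-0.925  0.02  -0.379] corner [-10.  -13.5   0. ] q [ 0.11  0.24  2.13 -0.66  0.73  0.67] F_st [ 0.4 -1.1 -0.1]
4.0 TCP_st [ 33.9 -26.9 175.2] shift cm [-0.09 -0.09  0.18] body xmax 44.4 z there 242.9
0.0 TCP_st [ 36.4 -26.9 172. ] shift cm [-0.2  -0.17  0.56] body xmax 46.9 z there 239.7
-4.0 TCP_st [ 38.8 -26.9 168.9] shift cm [-0.31 -0.26  0.94] body xmax 49.4 z there 236.6
-9.0 TCP_st [ 41.9 -26.9 164.9] shift cm [-0.44 -0.36  1.41] body xmax 52.4 z there 232.6
```

```bash
python3 -m inch '[{"xyz":[-0.1,-0.1,0.3],"spin":0},{"xyz":[-0.2,-0.17,0.56],"spin":0},{"xyz":[-0.2,-0.17,0.56],"spin":0}]' 1 
python3 cap.py -4
python3 -m inch '[{"xyz":[-0.06,-0.04,0.2],"spin":0},{"xyz":[-0.11,-0.09,0.4],"spin":0},{"xyz":[-0.11,-0.09,0.4],"spin":0}]' 1
python3 cap.py -9 -12
```

```text
t: 30.2
ee_pos: [467.9, -69.5, 171.9]
orientation: [1.977, 1.853, -0.19]
ft_force: [-0.4, 0.3, 0.3]
width: 0.8
t 30.2 pos_st [ 36.6 -27.  171.9] toolz_st [ 0.374  0.218 -0.902] toolx_st [-0.925  0.02  -0.379] corner [-10.  -13.5   0. ] q [ 0.1   0.25  2.14 -0.67  0.71  0.67] F_st [-0.3 -0.5  0.3]
-4.0 TCP_st [ 38.8 -26.9 168.9] shift cm [-0.1  -0.07  0.36] body xmax 49.4 z there 236.6
t: 30.5
ee_pos: [468.0, -72.0, 168.6]
orientation: [1.977, 1.853, -0.189]
ft_force: [-0.7, 1.9, 3.2]
width: 0.3
t 30.5 pos_st [ 39.1 -26.8 168.6] toolz_st [ 0.374  0.218 -0.901] toolx_st [-0.925  0.02  -0.379] corner [-10.  -13.5   0. ] q [ 0.09  0.26  2.14 -0.68  0.7   0.68] F_st [-1.8 -0.8  3.2]
-9.0 TCP_st [ 41.9 -26.9 165. ] shift cm [-0.12 -0.11  0.43] body xmax 52.5 z there 232.6
-12.0 TCP_st [ 43.8 -26.9 162.6] shift cm [-0.21 -0.17  0.71] body xmax 54.3 z there 230.2
```

Contact is felt, with a force of (-1.8, 3.2) in the station's x and z, right along the bottle. I'm pressing on.

```bash
python3 -m inch '[{"xyz":[-0.06,-0.05,0.2],"spin":0},{"xyz":[-0.12,-0.11,0.43],"spin":0},{"xyz":[-0.12,-0.11,0.43],"spin":0}]' 1 
python3 cap.py -12
python3 -m inch '[{"xyz":[-0.06,-0.05,0.2],"spin":0},{"xyz":[-0.09,-0.07,0.3],"spin":0},{"xyz":[-0.09,-0.07,0.3],"spin":0}]' 1
python3 cap.py -12 -15
```

```text
t: 30.8
ee_pos: [467.7, -74.9, 164.9]
orientation: [1.976, 1.853, -0.189]
ft_force: [-0.6, 2.8, 4.7]
width: 0.1
t 30.8 pos_st [ 41.9 -26.7 164.9] toolz_st [ 0.374  0.219 -0.901] toolx_st [-0.925  0.02  -0.379] corner [-10.  -13.5   0. ] q [ 0.08  0.26  2.15 -0.69  0.69  0.68] F_st [-2.7 -0.9  4.7]
-12.0 TCP_st [ 43.8 -26.9 162.6] shift cm [-0.08 -0.08  0.27] body xmax 54.3 z there 230.2
t: 31.1
ee_pos: [468.0, -76.2, 163.2]
orientation: [1.977, 1.852, -0.186]
ft_force: [-6.1, 11.6, 17.0]
width: 0.5
t 31.1 pos_st [ 43.2 -26.3 163.2] toolz_st [ 0.373  0.22  -0.901] toolx_st [-0.926  0.021 -0.378] corner [-10.  -13.5   0. ] q [ 0.08  0.27  2.15 -0.7   0.68  0.68] F_st [-11.   -7.1  17. ]
-12.0 TCP_st [ 43.8 -26.9 162.6] shift cm [-0.03 -0.07  0.06] body xmax 54.4 z there 230.0
-15.0 TCP_st [ 45.6 -26.9 160.3] shift cm [-0.11 -0.14  0.34] body xmax 56.2 z there 227.7
```

Force jumped from 5 to 21 N along the axis after about 8 mm of stroke, so the cap is bottomed. I'll hold briefly, then retreat along the axis.

```bash
python3 -m inch '[{"xyz":[-0.02,-0.02,0.08],"spin":0},{"xyz":[-0.02,-0.02,0.08],"spin":0},{"xyz":[0.15,0.1,-0.4],"spin":0},{"xyz":[0.4,0.3,-1.4],"spin":0},{"xyz":[0.8,0.6,-2.8],"spin":0},{"xyz":[1.6,1.2,-5.6],"spin":0},{"xyz":[2.6,2,-9],"spin":0},{"xyz":[2.6,2,-13],"spin":0},{"xyz":[4,3,-18],"spin":0},{"xyz":[8,5,-23],"spin":0},{"xyz":[12,6,-28],"spin":0},{"xyz":[17,6,-28],"spin":0},{"xyz":[22,6,-28],"spin":0},{"xyz":[22,6,-28],"spin":0}]' 1
python3 cap.py
python3 - <<'E'
from h import *
im=ctrl.get_image("top")[:,:,::-1];s=ctrl.get_image("scene")[:,:,::-1]
for n,i,r in(("top",im,(330,185,460,300)),("scene",s,(290,180,410,250))):
    H,S,V=cv2.split(cv2.cvtColor(np.ascontiguousarray(i),cv2.COLOR_BGR2HSV));c=blob((((H>6)&(H<20)&(S>170)&(V>120))*255).astype(np.uint8),r)
    print(n,cv2.contourArea(c),cv2.minAreaRect(c)) if c is not None else print(n,None)
b=cv2.resize(s[160:310,270:440],(680,600),interpolation=cv2.INTER_CUBIC);cv2.imwrite("pics/end.png",b)
E
```

```text
t: 32.5
ee_pos: [496.4, 237.8, 344.4]
orientation: [1.975, 1.855, -0.186]
ft_force: [1.1, 0.2, -0.1]
width: 0.9
t 32.5 pos_st [-272.   -25.6  344.4] toolz_st [ 0.372  0.22  -0.902] toolx_st [-0.926  0.019 -0.377] corner [-10.  -13.5   0. ] q [ 0.66  0.24  1.67 -0.45  1.36  0.85] F_st [-0.3  1.1 -0.1]
top 43.5 ((405.7500305175781, 270.75), (7.77817440032959, 7.071067810058594), 45.0)
scene 22.0 ((366.8999938964844, 204.80003356933594), (4.919349193572998, 6.260990142822266), 63.43495178222656)
```

View pics/end.png

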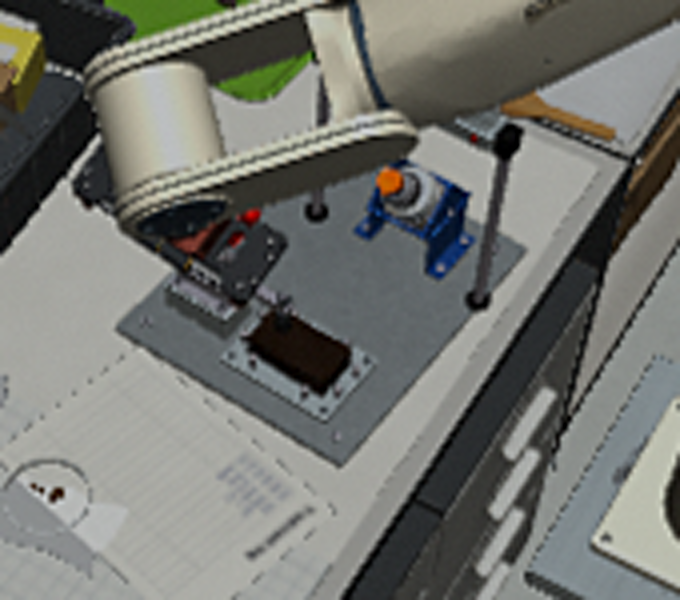

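Picture 10 shows the cap back up at its original pixel, the block flat under the foot at (285,320), the handle still over, and the dish in place. The arm is clear of everything.

```bash
python3 -c "
from workcell import ctrl
print(ctrl.get_obs()['t']); print(ctrl.close_job())"
```

```text
32.6
the job is handed in; nothing more can be done
None
```

I finished the job and handed it in at 32.6 s of the allowed 72; no verdict was reported.

- **Block:** It sits flat between the nest's pins. The pad was felt at the expected height, and the picture shows it inside the pins.
- **Clamp:** The handle went over until the push rose from 3 to 30 N on its stop. Its tip then matched the closed position within 1 px in the scene view. In the top view I only compared the middle of the red area, which proves nothing either way. The foot is on the block, but I could not measure its force.
- **Orange cap:** I pressed it along the bottle. The force was about 4–5 N through the stroke and jumped to 21 N after roughly 8 mm, so I take it as right down. Afterwards it was back at its starting position in both pictures.
- **Bystanders:** In the last picture the dish and brush look unmoved. The blue-capped bottle was hidden behind the arm there, so I did not check it; no move came near it.

**Tilting the tool:** The moves allow only shifts and spins, so I tilted the tool about 23° by driving the arm against its reach limit high above the bench. That is less than the bottle's 38° lean, so a fingertip corner did the pressing.

**What went wrong:** One spin move over the base ran joint 1 to its limit of -3 rad, and I had to back out of that pose. Nothing was touched.

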